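# Unpin the spice box and load the jars

### The arm

A 6-joint arm with a two-finger parallel gripper is mounted at the origin on a cart in front of the work surface, level with it; the furniture and walls round the work are solid. World frame = base frame: x ahead of the robot, y to its left, z up, the work surface at z = 0. Lengths are in m, angles in rad, forces in N, time in s.
With the tool pointing down it reaches from about 0.375 to 0.9 m from the base axis. Payload 3.1 kg.
Tool frame: the origin (TCP) lies between the finger pads; the fingertips stand 14 mm ahead of it and the grasp point (between the pads) lies 5 mm behind it (robot.finger_overhang is the distance from the TCP to the fingertips, in m); z points along the fingers, y is the line along which they close (so a half turn about z gives the same grasp; the last joint's range is limited). The gripper opens to 87 mm and grips with 3 to 60 N. Pads are 19 mm wide; open, the fingers measure 117 mm over their backs; the gripper's body (75 mm by 190 mm) begins 51 mm behind the grasp point.
Start: joints at [1.018, 0.527, 1.433, -0, 1.181, -0.178], TCP at [0.229, 0.582, 0.237] pointing down, gripper open.
Joint ranges: [-3.08, 3.08], [-0.75, 2.2], [0.22, 2.44], [-1.43, 4.57], [0, 2.65], [-2.85, 2.85]. Speed limits (rad/s): [2.79, 2.79, 3.14, 3.14, 3.14, 3.14].

### API

Orientations are given as a unit quaternion [x, y, z, w].
In Python, from rig import monitor, cams, workorder, robot gives the robot as it stands.
- The arm moves only by the tool send_rows, never from a script. Its argument "moves" is one flat list of numbers, 7 for each row, row after row: the opening, from 0 (shut) to 1 (fully open), then the shift along the world's x, y, z in cm, then the turn, a rotation vector about the world's x, y, z in rad. A call has 1 to 5 rows; each row is the pose to reach, as a shift and turn from the pose commanded when the call began; what a row does not reach only later rows make up. A row lasts 1/12 s, in which the tool goes at most 41.7 mm and 7.16 degrees, less where a joint would pass 70% of its speed; a pose out of reach is approached as far as the arm can. A call with a gripper value outside its range is refused whole. The fingers move at their own pace and stop on an object; "grip_force" is the grip in N (left out, the last holds). Time passes only in rows, so rows that repeat a pose let the fingers close. It gives the time, the measured TCP pose, the force, the opening and the grip force at its end, in the units of the state.
- monitor.get_obs(): the state, without advancing time (a new reading comes with each control period).
- cams.camera(name): name is "scene" or "top"; returns a dict with "pixels" (420x560x3 uint8, blue, green, red), "range_z" (420x560 float32, m along the optical axis (not along the pixel's ray), 0 where there is no reading), "fovy" (degrees; the focal length in pixels is half the picture's height over the tangent of half this angle, whatever the lens; pixels are square), "cx", "cy" (the principal point, pixels), "rvec" (rotation vector, rad) and "tvec" (3), from world to camera coordinates, as OpenCV has them. Camera axes: x right, y down, z forward; pixel columns grow to the right and rows downward; lengths in m; the calibration is good to about 2 mm. A picture is of the moment at which its call begins.
- workorder.hand_in(): hands the job in; it is judged then, once.
The state is a dict: "time": time; "q": joint angles; "joint_velocities": joint speeds; "joint_torque": joint torques, N m; "position": TCP position; "tool_rot": TCP orientation; "ft_force": force on the tool from outside, world axes, zero at the start; "moment": the same for the moment, N m; "grip_width": finger opening in m; "grip_force": force on a finger pad.
Only numpy, scipy, OpenCV 4.12 (cv2) and the standard library are available. Lean on these libraries where they do the work, as an engineer would, in place of code of your own. Each camera call takes 0.05 s, during which the arm holds its last target. There are 200 camera calls.

### The job

Clear the tin that blocks the spice box's lid away onto the cork trivet, draw the steel drop pin up out of the box and park it upright in the notch of the bracket beside it, resting on its collar; then slide the lid fully open, away from you. Stand every spice jar and salt shaker that stands about on the hob upright in the box, one to a slot; they are thin glass, so handle them gently and never squeeze one with more than 12 N a finger. Leave the lid open, the pin parked and the tin on the trivet, and do not disturb the teaspoon, pepper mill or sardine tin.

Things in the scene. Friction and masses are not known exactly. Their poses are not given: they have to be found in the camera images.
- spice_box: Fixed open wooden box for spice jars, 76 mm (x) by 250 mm (y) by 40 mm high, walls 4 mm, floor 4 mm thick, with four equal slots in a row along its y axis (each 68 mm in x by 57 mm in y inside). At its +y end is a wooden lock block (y 125 to 155 mm, 40 mm high) and beyond that a steel bracket plate with the parking notch. Origin: centre of the underside of the slotted part; z up; x points away from the robot (box yaw within 0.25 rad), the direction in which the lid opens.
- slot0 (a point): Centre of slot 0 on its floor, 4 mm above the hob (box frame x 0, y -92 mm).
- slot1 (a point): Centre of slot 1 on its floor (box y -31 mm).
- slot2 (a point): Centre of slot 2 on its floor (box y +31 mm).
- slot3 (a point): Centre of slot 3 on its floor (box y +92 mm).
- lid (a joint): Flat wooden sliding lid, 6 mm thick, on top of the box (z 40 to 46 mm), covering all slots and the lock block at 0 (closed); metres along the box's +x, 0.078 = fully open (stop), counted as open beyond 0.068. Light friction of about 1.2 N; stays where it is left. The pin locks it while it is in the bore.
- lid_knob (a point): Grip point on the lid's upright round knob (18 mm diameter, z 46 to 82 mm); this point is at z 70 mm. Moves with the lid; at lid 0 it is 24 mm to +x of the box centre, at y 0.
- pin: Loose steel drop pin, upright: origin on its axis at the underside of its collar. Collar 20 mm diameter, 4 mm thick; above it a round grip 17 mm diameter from 4 to 44 mm above the origin; below it a shaft 9 mm diameter and 32 mm long, so it must rise at least 32 mm to leave the bore. 60 g. At the start it stands in the bore, with its collar resting on the lid. It slides freely.
- bore (a point): Bore (12 mm) through lid and lock block, on its axis at the lid's top, z 46 mm; box frame x 0, y +140 mm.
- notch (a point): Parking place of the pin: inner end of a U-shaped notch in the bracket plate, 12 mm wide, open toward the box's -x (toward the robot), its mouth 22 mm from this point; the point is on the plate's top face (z 40 mm, plate 6 mm thick) where the axis of the parked pin belongs; box frame x 0, y +179 mm. Parked, the collar rests on the plate with the shaft hanging through the notch 8 mm clear of the hob; the shaft may enter from the side or from above.
- tin: Food tin, upright, 58 mm diameter, 72 mm high, about 0.18 kg; origin at the centre of its underside. At the start it stands just behind the box (+x), in the way of the lid.
- trivet: Round fixed cork trivet lying on the hob, 110 mm diameter, 5 mm thick; origin at the centre of its underside.
- jar_tall: Glass spice jar, upright, 42 mm diameter, 106 mm high, about 0.11 kg; origin at the centre of its underside. May be absent.
- jar_wide: Glass spice jar, upright, 47 mm diameter, 97 mm high, about 0.11 kg; origin at the centre of its underside. May be absent.
- jar_mid: Glass spice jar, upright, 45 mm diameter, 100 mm high, about 0.11 kg; origin at the centre of its underside. May be absent.
- salt: Glass salt shaker, upright, 90 mm high, 44 mm diameter up to 70 mm height, narrower above, about 0.1 kg; origin at the centre of its underside. May be absent.
- teaspoon: Metal teaspoon lying on the hob, 139 by 30 by 10 mm, length along its x; origin at its centre. Bystander.
- pepper_mill: Wooden pepper mill, upright, 58 mm diameter, 150 mm high; origin at the centre of its underside. Bystander.
- sardine_tin: Flat food tin, 63 by 105 by 26 mm; origin at the centre of its underside. Bystander.

How it is judged:
On the way, in this order (a step that is already met when the one before it is completed fails the run):
1. the tin stands on the trivet and the pin is parked in the notch, in either order (horizontal distance between tin and trivet below 0.03 m and angle between tin's own z axis and vertical below 0.1 rad and height (world z) of tin between 0.002 and 0.009 m and linear speed of each of tin, pin below 0.03 m/s and horizontal distance between pin and notch below 0.006 m and z of pin in the frame of notch between -0.003 and 0.004 m and angle between pin's own z axis and vertical below 0.2 rad and contact force between the fingers and pin below 0.1 N and contact force between the fingers and tin below 0.1 N), for 0.2 s.
2. the lid is slid open (value of joint lid above 0.068 m), for 0.2 s.
At the end, for the whole second after the job is handed in: Tin upright within 30 mm of the trivet's centre; pin upright in the notch (axis within 6 mm of the notch point, collar within 4 mm of the plate); lid open beyond 0.068 m; every jar and shaker present upright on a slot floor of the box; all at rest (horizontal distance between tin and trivet below 0.03 m and angle between tin's own z axis and vertical below 0.1 rad and height (world z) of tin between 0.002 and 0.009 m and linear speed of each of tin, pin, jar_tall, jar_wide, jar_mid, salt below 0.03 m/s and horizontal distance between pin and notch below 0.006 m and z of pin in the frame of notch between -0.003 and 0.004 m and angle between pin's own z axis and vertical below 0.2 rad and value of joint lid above 0.068 m and x of jar_tall in the frame of spice_box between -0.036 and 0.036 m and y of jar_tall in the frame of spice_box between -0.123 and 0.123 m and z of jar_tall in the frame of spice_box between 0.001 and 0.01 m and angle between each of jar_tall, jar_wide, jar_mid, salt's own z axis and vertical below 0.12 rad and x of jar_wide in the frame of spice_box between -0.036 and 0.036 m and y of jar_wide in the frame of spice_box between -0.123 and 0.123 m and z of jar_wide in the frame of spice_box between 0.001 and 0.01 m and x of jar_mid in the frame of spice_box between -0.036 and 0.036 m and y of jar_mid in the frame of spice_box between -0.123 and 0.123 m and z of jar_mid in the frame of spice_box between 0.001 and 0.01 m and x of salt in the frame of spice_box between -0.036 and 0.036 m and y of salt in the frame of spice_box between -0.123 and 0.123 m and z of salt in the frame of spice_box between 0.001 and 0.01 m); the robot touches nothing.
It fails at once if a jar or shaker is squeezed with more than 30 N (sum over both fingers; 12 N a finger is safe) (contact force between the fingers and jar_tall above 30 N or contact force between the fingers and jar_wide above 30 N or contact force between the fingers and jar_mid above 30 N or contact force between the fingers and salt above 30 N).
It fails at once if the teaspoon is moved more than 3 cm (distance of teaspoon from where it was at the start of the episode above 0.03 m).
It fails at once if the pepper mill is moved more than 3 cm (distance of pepper_mill from where it was at the start of the episode above 0.03 m).
It fails at once if the sardine tin is moved more than 3 cm (distance of sardine_tin from where it was at the start of the episode above 0.03 m).
Of jar_tall, jar_wide, jar_mid, salt only 3 to 4 are there at a start; the rules pass over those that are not, and their reading is None.
At some moment in a run one of tin may be knocked a few centimetres aside while the robot is not near it.
It also fails if it takes over 210 s, if anything falls off the work surface, if the arm or the gripper's body presses on something with over 40 N, if the wrist force passes 120 N, or if a joint passes its speed limit or range.

## Working session

There is one attempt and no reset: what is moved stays moved. The work goes in short steps, Python scripts to look and compute and a tool call to move; the robot and the scene stay as the last step left them, time stands still between calls to the robot, and variables do not carry over. Pictures are saved under pics/ and viewed, at most 14 in all, crops included, and the job is handed in when it is done.

Besides the shell and the picture viewer there is one more tool, called as name(argument=value, ...), one argument or row to a line, values as JSON. send_rows: Moves the arm, as the interface text tells. Its arguments: {"type":"object","properties":{"moves":{"type":"array","items":{"type":"number"}},"grip_force":{"type":"number"}},"required":["moves"]}

```bash
mkdir -p pics; cat > h.py <<'E'
import numpy as np, cv2
from rig import monitor, cams, workorder, robot
def cam(n):
    c=cams.camera(n); c['f']=c['pixels'].shape[0]/2/np.tan(np.radians(c['fovy'])/2)
    c['R']=cv2.Rodrigues(np.array(c['rvec'],float))[0]; c['t']=np.array(c['tvec'],float).ravel(); return c
def cloud(c):
    z=c['range_z']; v,u=np.mgrid[:z.shape[0],:z.shape[1]]
    p=np.stack([(u-c['cx'])/c['f']*z,(v-c['cy'])/c['f']*z,z],-1)
    w=(p-c['t'])@c['R']; w[z<=0]=np.nan; return w
def ray(c,u,v,h):
    d=np.array([(u-c['cx'])/c['f'],(v-c['cy'])/c['f'],1])@c['R']; o=-c['t']@c['R']
    return o+d*(h-o[2])/d[2]
def proj(c,p):
    q=c['R']@np.array(p)+c['t']; return q[:2]/q[2]*c['f']+[c['cx'],c['cy']]
E
python3 - <<'E'
from h import *
for n in('top','scene'):
    c=cam(n); cv2.imwrite(f'pics/{n}0.png',c['pixels']); np.savez(n+'0.npz',**c)
    print(n,c['fovy'],-c['t']@c['R'],c['R'][2], c['cx'],c['cy'])
o=monitor.get_obs(); print(o['time'],o['position'],o['tool_rot'],o['grip_width'])
E
```

```text
top 45.14927613274622 [ 0.31217899 -0.00963239  1.37611182] [ 0.20904396 -0.00840809 -0.9778701 ] 274.79665820047836 218.02770956295817
scene 50.79601480014647 [-0.31604613 -0.54829065  0.61604667] [ 0.75823516  0.45888945 -0.46314136] 274.5064368662522 204.14605043371384
0.1 [0.22843584 0.5810855  0.23567822] [ 1.86301350e-01  9.82492171e-01 -9.07913814e-04 -3.42666300e-04] 0.08701127295611844
```

View pics/top0.png

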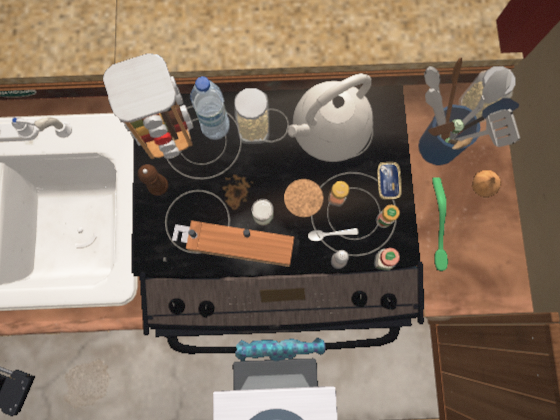

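View pics/scene0.png

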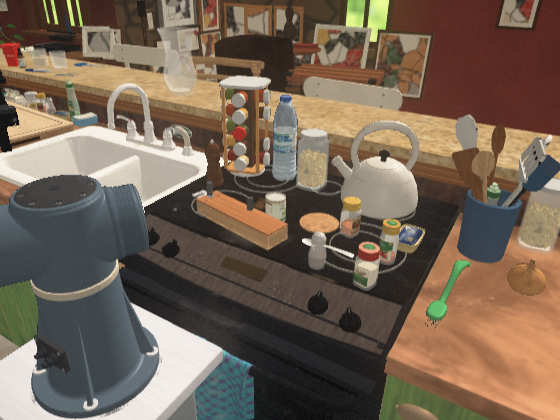

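The top view shows the lidded box at px (190–295, 222–265) with its bracket at (183,236), the tin at (263,211) and the trivet at (303,198). There are jars at (340,192), (388,216) and (388,259), and the salt shaker at (340,259). Bystanders are the spoon at (335,235), sardine tin at (389,180) and mill at (152,178). Next I measure with depth.

```bash
cat >> h.py <<'E'
def blob(w,x,y,r,z0,z1):
    m=(np.hypot(w[...,0]-x,w[...,1]-y)<r)&(w[...,2]>z0)&(w[...,2]<z1)
    return w[m]
def top(c,w,u,v,r=.04):
    """circle of the top face near pixel"""
    s=w[v-12:v+13,u-12:u+13].reshape(-1,3); x,y,_=np.nanmedian(s[s[:,2]>np.nanmax(s[:,2])-.02],0)
    p=blob(w,x,y,r,.015,.3); zt=np.percentile(p[:,2],97)
    q=p[p[:,2]>zt-.008]; (cx,cy),rr=cv2.minEnclosingCircle(q[:,:2].astype(np.float32))
    return cx,cy,rr,zt,len(q)
E
python3 - <<'E'
from h import *
np.set_printoptions(precision=4,suppress=True)
def ld(n):
    d=np.load(n+'0.npz'); return {k:d[k] for k in d.files}
c=ld('top'); w=cloud(c)
print('hob z',np.nanmedian(w[150:260,140:400,2]))
for n,u,v in [('tin',263,209),('mill',150,175),('jarA',340,190),('jarB',388,215),('jarC',388,258),('salt',340,259),('sardine',389,180),('knob',247,233),('pin',193,233)]:
    print(n,np.array(top(c,w,u,v)))
# trivet
hsv=cv2.cvtColor(c['pixels'],cv2.COLOR_BGR2HSV)
p=blob(w,*ray(c,303,198,.005)[:2],.075,.003,.012); print('trivet',cv2.minEnclosingCircle(p[:,:2].astype(np.float32)),np.median(p,0))
# lid
x,y,_=ray(c,242,243,.046); p=blob(w,x,y,.2,.040,.052)
r=cv2.minAreaRect(p[:,:2].astype(np.float32)); print('lid',r,len(p),np.median(p[:,2])); 
x,y,_=ray(c,335,235,.005); p=blob(w,x,y,.08,.004,.03); print('spoon',p.min(0),p.max(0))
big=cv2.resize(c['pixels'][180:280,160:320],(800,500),interpolation=cv2.INTER_CUBIC); cv2.imwrite('pics/box.png',big)
E
```

```text
hob z 0.001481740428158356
tin [  0.615    0.0123   0.0289   0.0752 289.    ]
mill [  0.7079   0.3036   0.0201   0.1428 118.    ]
jarA [  0.6545  -0.1935   0.0221   0.105  202.    ]
jarB [  0.5862  -0.3197   0.0206   0.1106 171.    ]
jarC [  0.4725  -0.3088   0.0227   0.1016 230.    ]
salt [ 0.4801 -0.1877  0.0148  0.0916 86.    ]
sardine [  0.6969  -0.3418   0.04     0.0286 459.    ]
knob [ 0.554   0.0562  0.0087  0.0814 38.    ]
pin [ 0.5573  0.1984  0.0085  0.0895 35.    ]
trivet ((0.6592684984207153, -0.10273784399032593), 0.07483924925327301) [ 0.6579 -0.1037  0.0056]
lid ((0.559617280960083, 0.09215293824672699), (0.3216128945350647, 0.12280181795358658), 79.11980438232422) 2862 0.04601284927951772
spoon [ 0.4742 -0.2622  0.004 ] [ 0.6302 -0.1076  0.0263]
```

View pics/box.png

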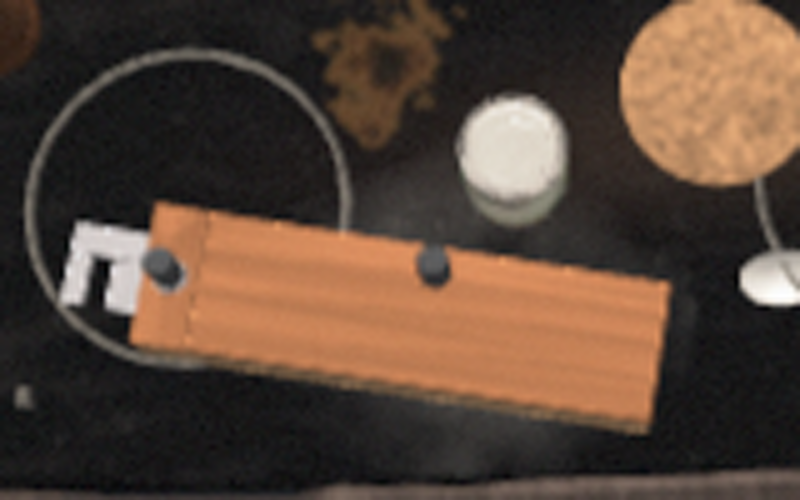

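send_rows(
  moves=[1,2.2,-3.3,0,0,0,0.04,1,4.5,-6.6,0,0,0,0.08,1,6.7,-9.9,0,0,0,0.12,1,9,-13.2,0,0,0,0.16,1,11.2,-16.5,0,0,0,0.18],
  grip_force=20,
)

```text
time: 0.52
position: [0.3412, 0.415, 0.2362]
tool_rot: [0.096, 0.995, -0.0, -0.0]
ft_force: [0.3, -0.3, -0.2]
grip_width: 0.087
grip_force: 0.0
```

send_rows(
  moves=[1,2.2,-3.3,0,0,0,0,1,4.5,-6.6,0,0,0,0,1,6.7,-9.9,0,0,0,0,1,9,-13.2,0,0,0,0,1,11.2,-16.5,0,0,0,0],
)

```text
time: 0.93
position: [0.4534, 0.2498, 0.2363]
tool_rot: [0.097, 0.995, -0.0, -0.0]
ft_force: [0.8, 0.3, 0.4]
grip_width: 0.0872
grip_force: 0.0
```

send_rows(
  moves=[1,2.2,-3.3,0,0,0,0,1,4.5,-6.6,0,0,0,0,1,6.7,-9.9,0,0,0,0,1,9,-13.2,0,0,0,0,1,11.2,-16.5,0,0,0,0],
)

```text
time: 1.35
position: [0.5654, 0.0847, 0.2362]
tool_rot: [0.097, 0.995, 0.0, -0.0]
ft_force: [1.5, 0.7, 0.2]
grip_width: 0.0867
grip_force: 0.0
```

send_rows(
  moves=[1,2.5,-3.2,0,0,0,0,1,5,-6.4,0,0,0,0,1,5,-7.2,-4,0,0,0,1,5,-7.2,-8,0,0,0,1,5,-7.2,-11,0,0,0],
)

```text
time: 1.77
position: [0.614, 0.0132, 0.1238]
tool_rot: [0.099, 0.995, 0.0, -0.001]
ft_force: [-0.8, 0.1, -0.6]
grip_width: 0.0874
grip_force: 0.0
```

send_rows(
  moves=[1,0,0,-3,0,0,0,1,0,0,-6,0,0,0,1,0,0,-7.1,0,0,0,0.5,0,0,-7.1,0,0,0,0.5,0,0,-7.1,0,0,0],
)

```text
time: 2.18
position: [0.6148, 0.0146, 0.0555]
tool_rot: [0.097, 0.995, 0.0, -0.0]
ft_force: [-0.3, -0.2, 0.1]
grip_width: 0.0801
grip_force: 0.0
```

send_rows(
  moves=[0.5,0,0,0,0,0,0,0.5,0,0,0,0,0,0],
)

```text
time: 2.35
position: [0.6164, 0.0145, 0.0577]
tool_rot: [0.097, 0.995, -0.0, 0.002]
ft_force: [-0.6, 0.4, 0.0]
grip_width: 0.0681
grip_force: 0.0
```

send_rows(
  moves=[0.45,0,0,0,0,0,0,0.45,0,0,0,0,0,0,0.45,0,0,0,0,0,0,0.45,0,0,0,0,0,0],
)

```text
time: 2.68
position: [0.6159, 0.0143, 0.0573]
tool_rot: [0.097, 0.995, -0.0, 0.002]
ft_force: [-0.3, -0.8, 6.1]
grip_width: 0.0565
grip_force: 20.0
```

send_rows(
  moves=[0.45,0,0,2,0,0,0,0.45,0,0,4,0,0,0,0.45,1.4,-3.6,4,0,0,0,0.45,2.8,-7.2,4,0,0,0,0.45,4.2,-10.8,4,0,0,0],
)

```text
time: 3.1
position: [0.6571, -0.0936, 0.0963]
tool_rot: [0.096, 0.995, 0.0, 0.0]
ft_force: [0.0, 0.6, -1.5]
grip_width: 0.0568
grip_force: 20.0
```

send_rows(
  moves=[0.45,0,0,0,0,0,0,0.45,0,0,-1.5,0,0,0,0.45,0,0,-2.8,0,0,0,0.45,0,0,-2.8,0,0,0],
)

```text
time: 3.43
position: [0.6539, -0.0925, 0.0642]
tool_rot: [0.097, 0.995, 0.001, -0.004]
ft_force: [-2.0, -0.1, -2.1]
grip_width: 0.0569
grip_force: 20.0
```

```bash
python3 - <<'E'
from h import *
c=cam('scene'); w=cloud(c)
cv2.imwrite('pics/s1.png',cv2.resize(c['pixels'][150:300,180:430],(750,450)))
o=monitor.get_obs(); print(o['position'],o['ft_force'],o['grip_width'],o['grip_force'])
E
```

```text
[ 0.65445301 -0.09228846  0.06521788] [-0.58680085  0.81094555 -1.5386618 ] 0.05681796911671945 19.99983394984156
```

View pics/s1.png

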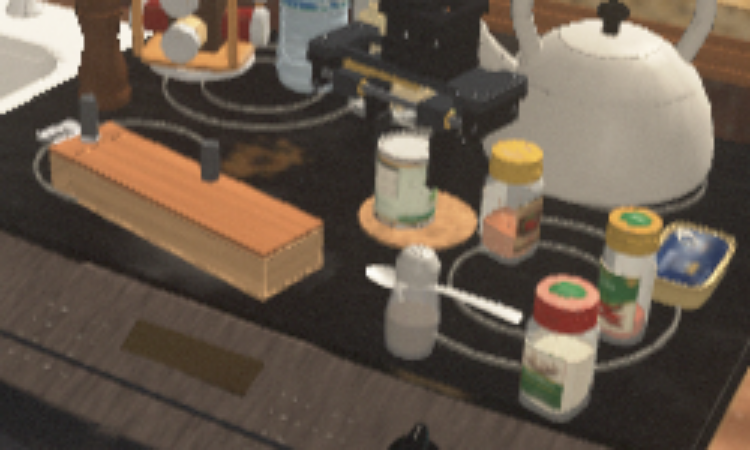

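The tin (405,180) is held upright just above the trivet, clear of jar A (515,200). I lower and release it.

send_rows(
  moves=[0.45,0,0,-0.2,0,0,0,0.45,0,0,-0.4,0,0,0,0.45,0,0,-0.4,0,0,0],
)

```text
time: 3.73
position: [0.6569, -0.0929, 0.0637]
tool_rot: [0.097, 0.995, -0.0, 0.0]
ft_force: [-0.3, 0.6, -1.1]
grip_width: 0.0573
grip_force: 20.0
```

send_rows(
  moves=[0.45,0,0,-0.2,0,0,0,0.45,0,0,-0.3,0,0,0,0.45,0,0,-0.3,0,0,0],
)

```text
time: 3.98
position: [0.6572, -0.0931, 0.0623]
tool_rot: [0.097, 0.995, -0.0, 0.001]
ft_force: [-1.4, 1.9, 4.9]
grip_width: 0.0567
grip_force: 20.0
```

send_rows(
  moves=[0.87,0,0,0,0,0,0,0.87,0,0,0,0,0,0,0.87,0,0,0,0,0,0,0.87,0,0,0,0,0,0,0.87,0,0,3,0,0,0],
)

```text
time: 4.4
position: [0.6525, -0.0922, 0.085]
tool_rot: [0.097, 0.995, 0.001, -0.006]
ft_force: [-0.6, 0.4, -0.6]
grip_width: 0.0746
grip_force: 0.0
```

send_rows(
  moves=[0.87,0,0,4,0,0,0,0.87,0,0,8,0,0,0,0.87,0,2,12,0,0,0,0.87,-1,5,13,0,0,0,0.6,-2.4,8.8,13,0,0,0],
)

```text
time: 4.82
position: [0.637, -0.0072, 0.226]
tool_rot: [0.099, 0.995, -0.001, 0.007]
ft_force: [0.7, -0.0, -0.6]
grip_width: 0.0737
grip_force: 0.0
```

```bash
python3 - <<'E'
from h import *
np.set_printoptions(precision=4,suppress=True)
c=cam('top'); w=cloud(c); cv2.imwrite('pics/t2.png',c['pixels'][150:290,120:420].repeat(2,0).repeat(2,1))
o=monitor.get_obs(); print(o['position'],o['ft_force'],o['grip_width'])
p=blob(w,.657,-.095,.05,.06,.095); print('tin',cv2.minEnclosingCircle(p[:,:2].astype(np.float32)),np.median(p,0)) if len(p) else 0
p=blob(w,.557,.198,.02,.07,.1); print('pin',len(p),cv2.minEnclosingCircle(p[:,:2].astype(np.float32)))
# trivet by colour
E
```

```text
[0.6302 0.0025 0.2233] [-4.4882  4.5785 -1.0046] 0.07103969596073904
tin ((0.6529049277305603, -0.09431841969490051), 0.02760401926934719) [ 0.6379 -0.0948  0.0739]
pin 39 ((0.5579484105110168, 0.19895732402801514), 0.00871883612126112)
```

View pics/t2.png

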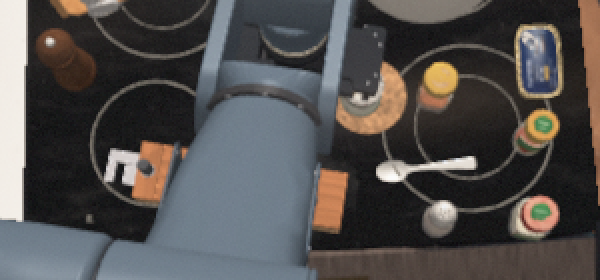

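The tin now stands on the trivet (px 365,95 in the crop), and the pin and bracket at (145,168) are still in place. Next is the pin. I take a finer notch measurement from the first picture while moving.

send_rows(
  moves=[0.5,-1.4,3.8,0,0,0,0,0.5,-2.8,7.6,0,0,0,0,0.5,-4.2,11.4,0,0,0,0,0.5,-5.6,15.2,0,0,0,0,0.5,-6.7,18.3,0,0,0,0],
)

```text
time: 5.28
position: [0.5639, 0.1799, 0.2202]
tool_rot: [0.097, 0.995, 0.0, -0.001]
ft_force: [0.7, 0.2, -0.7]
grip_width: 0.0455
grip_force: 0.0
```

```bash
python3 - <<'E'
from h import *
np.set_printoptions(precision=4,suppress=True,linewidth=150)
d=np.load('top0.npz'); c={k:d[k] for k in d.files}
w=cloud(c)
g=c['pixels'].astype(int)
# wood mask corners of lid
hsv=cv2.cvtColor(c['pixels'],cv2.COLOR_BGR2HSV)
m=((hsv[...,1]>90)&(hsv[...,2]>90)&(w[...,2]>.04)&(w[...,2]<.055)).astype(np.uint8); m[:,:185]=0;m[:,300:]=0;m[:215]=0;m[270:]=0
n,l,s,_=cv2.connectedComponentsWithStats(m); k=1+s[1:,4].argmax(); ys,xs=np.where(l==k)
P=np.array([ray(c,u,v,.046)[:2] for u,v in zip(xs,ys)]); r=cv2.minAreaRect(P.astype(np.float32)); print('lid rect',r)
# bracket mask: upsample to 8x, threshold bright, low saturation
x0,y0=170,218; cr=c['pixels'][y0:254,x0:196]; G=cv2.cvtColor(cr,cv2.COLOR_BGR2GRAY); print(G)
o=monitor.get_obs(); print(o['position'],o['ft_force'])
yaw=-.193; R=np.array([[np.cos(yaw),-np.sin(yaw)],[np.sin(yaw),np.cos(yaw)]]); b=np.array([.554,.0562])-R@[.024,0]
for q in ([-.022,.173],[-.022,.185],[0,.179],[.006,.179]): print(q,proj(c,[*(b+R@q),.04])-[x0,y0])
E
```

```text
lid rect ((0.5332058072090149, 0.07594054937362671), (0.2796291708946228, 0.07674962282180786), 78.64608764648438)
[[ 24  28  24  24  23  30  25  22  23  21  22  23  29  22  20  25  23  28  24  28  24  26  25  21  23  23]
 [ 30  22  23  28  25  29  23  26  23  26  19  27  23  28  23  25  24  24  30  29  29  24  26  24  22  24]
 [ 32  31  27  25  28  30  25  28  22  27  25  27  24  24  24  24  22  22  26  34  42  75  84  73  49  44]
 [ 35  31  34  28  30  25  28  28  23  21  20  28  24  20  18  18  21  26  24  24  50 118 137 128 119 114]
 [ 32  28  35  30  29  27  24  23  24  22  21  25  29  22  28  24  26  27  25  25  63 130 154 153 155 151]
 [ 30  31  28  27  26  28  17  23  26  31  25  22  23  26  25  27  23  24  24  19  87 139 153 155 156 151]
 [ 28  24  24  25  25 106 120 127  84  62  40  23  20  21  28  30  25  22  23  24  98 142 153 153 155 148]
 [ 28  26  24  22  32 165 187 195 169 159 149 172 142 123  97  70  40  25  25  24 107 142 153 155 155 151]
 [ 21  24  28  26  67 182 209 209 209 209 207 225 203 191 177 165 150 149 127 107 127 142 149 152 151 142]
 [ 23  23  18  22 115 
[... 2346 characters left out ...]
 24  23  21  12  18  26  33  67  93  99 100  84  54  42  70  90  94 111 115 112 118 124 121]
 [ 24  23  22  22  24  23  22  18  24  24  26  33  70  97 100  99  96  85  83  85  84  86  89  91  95  96]
 [ 23  23  22  21  25  20  25  22  25  25  22  17  24  38  61  90 102 105  97 103 105  96  95 103  98  96]
 [ 25  23  21  19  27  28  23  25  22  23  21  22  24  19  23  24  40  69  84  96  98  92  91  97  95  96]
 [ 29  24  24  27  25  19  24  20  25  23  15  24  25  24  24  20  23  25  27  28  39  47  53  57  65  72]]
[0.5639 0.1799 0.2202] [ 0.7355  0.1756 -0.7186]
[-0.022, 0.173] [10.1343 24.1516]
[-0.022, 0.185] [ 5.7329 23.4788]
[0, 0.179] [ 9.5027 15.8222]
[0.006, 0.179] [ 9.9289 13.6516]
```

send_rows(
  moves=[0.5,-0.6,1.9,0,0,0,0,0.5,-0.6,1.9,-4,0,0,0,0.5,-0.6,1.9,-8,0,0,0,0.5,-0.6,1.9,-12,0,0,0,0.5,-0.6,1.9,-15,0,0,0],
  grip_force=15,
)

```text
time: 5.7
position: [0.5582, 0.1967, 0.0677]
tool_rot: [0.097, 0.995, -0.0, -0.001]
ft_force: [0.2, 0.5, -0.0]
grip_width: 0.0435
grip_force: 0.0
```

send_rows(
  moves=[0.35,0,0,0,0,0,0,0.35,0,0,0,0,0,0,0.35,0,0,0,0,0,0],
)

```text
time: 5.95
position: [0.561, 0.1967, 0.0718]
tool_rot: [0.097, 0.995, 0.0, 0.001]
ft_force: [0.4, 0.8, -0.1]
grip_width: 0.0332
grip_force: 0.0
```

send_rows(
  moves=[0.3,-0.35,0.18,-0.3,0,0,0,0.3,-0.35,0.18,-0.3,0,0,0,0.3,-0.35,0.18,-0.3,0,0,0],
)

```text
time: 6.2
position: [0.5569, 0.1987, 0.0693]
tool_rot: [0.097, 0.995, 0.0, 0.001]
ft_force: [-0.7, -0.5, 0.7]
grip_width: 0.0266
grip_force: 0.0
```

send_rows(
  moves=[0.1,0,0,0,0,0,0,0.1,0,0,0,0,0,0,0.1,0,0,0,0,0,0,0.1,0,0,0,0,0,0,0.1,0,0,0,0,0,0],
)

```text
time: 6.62
position: [0.5567, 0.1984, 0.0682]
tool_rot: [0.097, 0.995, 0.0, 0.001]
ft_force: [-0.8, 0.0, 4.0]
grip_width: 0.0164
grip_force: 15.0
```

send_rows(
  moves=[0.1,0,0,1,0,0,0,0.1,0,0,2.2,0,0,0,0.1,0,0,3.4,0,0,0,0.1,0,0,4.2,0,0,0,0.1,0,0,4.2,0,0,0],
)

```text
time: 7.03
position: [0.5578, 0.1987, 0.1122]
tool_rot: [0.097, 0.995, 0.001, 0.002]
ft_force: [0.5, -0.8, -0.7]
grip_width: 0.0166
grip_force: 15.0
```

```bash
python3 - <<'E'
from h import *
o=monitor.get_obs(); print(o['position'],o['ft_force'],o['grip_width'],o['moment'])
c=cam('scene'); cv2.imwrite('pics/s3.png',cv2.resize(c['pixels'][140:260,160:310],(750,600),interpolation=cv2.INTER_CUBIC))
E
```

```text
[0.55777049 0.19871625 0.11218211] [ 0.46642513 -0.7745729  -0.747478  ] 0.016633269298762986 [-0.01624428 -0.03788178 -0.02581761]
```

View pics/s3.png

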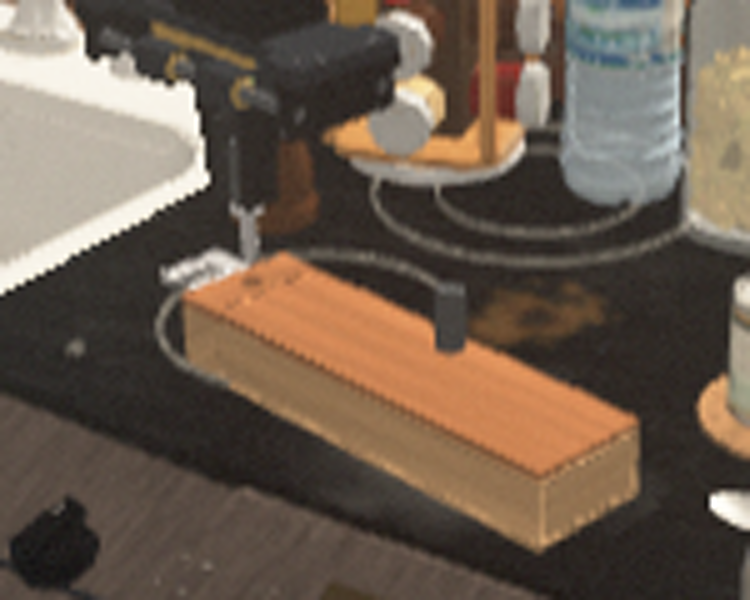

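The pin is clear of the bore (hole at px 255,283), with its shaft hanging straight in the gripper. I take it in front of the notch mouth, lower it, then slide it in.

send_rows(
  moves=[0.1,-1.2,2.2,0,0,0,0,0.1,-2.4,4.45,0,0,0,0,0.1,-2.4,4.45,-2.4,0,0,0,0.1,-2.4,4.45,-4.4,0,0,0,0.1,-2.4,4.45,-4.4,0,0,0],
)

```text
time: 7.5
position: [0.529, 0.2426, 0.0621]
tool_rot: [0.097, 0.995, -0.001, -0.004]
ft_force: [-0.6, 0.3, -0.7]
grip_width: 0.0165
grip_force: 15.0
```

send_rows(
  moves=[0.1,0,0,0,0,0,0,0.1,0,0,0,0,0,0],
)

```text
time: 7.67
position: [0.5327, 0.2428, 0.0659]
tool_rot: [0.097, 0.995, 0.0, 0.0]
ft_force: [0.1, 0.2, -0.3]
grip_width: 0.0161
grip_force: 15.0
```

send_rows(
  moves=[0.1,0.5,-0.1,0,0,0,0,0.1,1,-0.2,0,0,0,0,0.1,1.4,-0.28,0,0,0,0,0.1,1.8,-0.36,0,0,0,0,0.1,1.8,-0.36,0,0,0,0],
)

```text
time: 8.08
position: [0.5522, 0.239, 0.0661]
tool_rot: [0.098, 0.995, 0.0, 0.001]
ft_force: [0.5, 0.2, -0.5]
grip_width: 0.0168
grip_force: 15.0
```

Free entry, so I continue in.

send_rows(
  moves=[0.1,0.5,-0.1,0,0,0,0,0.1,0.9,-0.18,0,0,0,0,0.1,1.3,-0.25,0,0,0,0,0.1,1.3,-0.25,0,0,0,0,0.1,1.3,-0.25,0,0,0,0],
)

```text
time: 8.5
position: [0.5635, 0.2367, 0.0655]
tool_rot: [0.097, 0.995, 0.0, -0.0]
ft_force: [0.2, 0.3, 0.1]
grip_width: 0.0162
grip_force: 15.0
```

send_rows(
  moves=[0.1,0.1,0,-0.2,0,0,0,0.1,0.1,0,-0.3,0,0,0,0.1,0.1,0,-0.4,0,0,0,0.1,0.1,0,-0.4,0,0,0],
)

```text
time: 8.83
position: [0.5641, 0.2369, 0.0623]
tool_rot: [0.097, 0.995, -0.0, 0.0]
ft_force: [-0.5, -0.3, 4.4]
grip_width: 0.0163
grip_force: 15.0
```

send_rows(
  moves=[0.4,0,0,0,0,0,0,0.4,0,0,0,0,0,0,0.4,0,0,0,0,0,0,0.4,0,0,1,0,0,0,0.4,0,0,4,0,0,0],
)

```text
time: 9.25
position: [0.561, 0.236, 0.0983]
tool_rot: [0.097, 0.995, -0.001, -0.005]
ft_force: [-0.2, 0.5, 0.7]
grip_width: 0.0339
grip_force: 0.0
```

send_rows(
  moves=[0.4,0,0,4,0,0,0,0.4,-2,-3.5,4,0,0,0,0.4,-4,-7,4,0,0,0,0.4,-4,-11,4,0,0,0,0.4,-4,-15,4,0,0,0],
)

```text
time: 9.67
position: [0.5227, 0.0862, 0.1425]
tool_rot: [0.096, 0.995, -0.0, -0.0]
ft_force: [1.1, 0.2, -0.2]
grip_width: 0.0349
grip_force: 0.0
```

```bash
python3 - <<'E'
from h import *
np.set_printoptions(precision=4,suppress=True)
o=monitor.get_obs(); print(o['position'],o['ft_force'],o['grip_width'])
c=cam('scene'); cv2.imwrite('pics/s4.png',cv2.resize(c['pixels'][140:280,160:360],(800,560),interpolation=cv2.INTER_CUBIC))
c=cam('top'); w=cloud(c)
p=blob(w,.565,.2366,.02,.07,.1); print('pin',len(p),cv2.minEnclosingCircle(p[:,:2].astype(np.float32)),np.median(p[:,2]))if len(p) else 0
p=blob(w,.657,-.095,.05,.06,.095); print('tin',cv2.minEnclosingCircle(p[:,:2].astype(np.float32))) if len(p) else 0
E
```

```text
[0.5227 0.0862 0.1425] [ 1.1396  0.1962 -0.2205] 0.0348532248069153
pin 36 ((0.5655601620674133, 0.23644690215587616), 0.008235080167651176) 0.08363901121155101
tin ((0.6566545367240906, -0.09295418858528137), 0.029367664828896523)
```

View pics/s4.png

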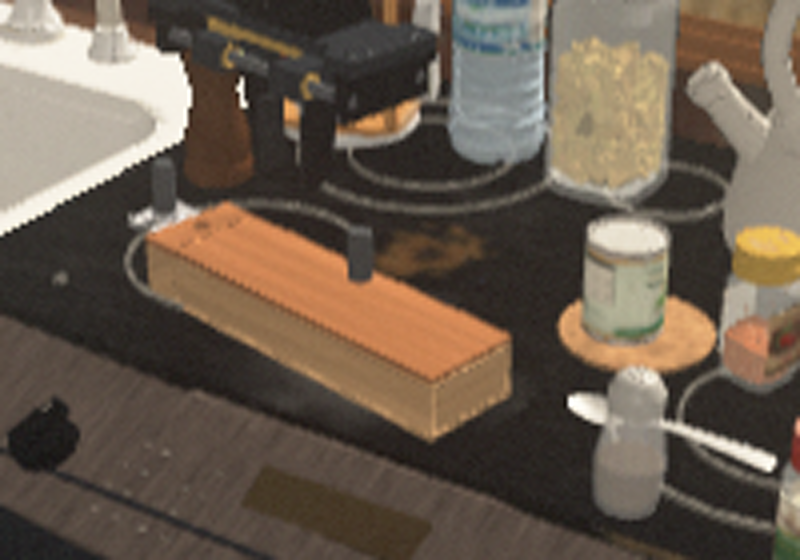

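The pin stands in the notch (163,185), and the tin is upright on the trivet (625,285). Next I grip the knob (360,255).

send_rows(
  moves=[0.4,1.5,-1.5,0,0,0,0,0.4,3.1,-3,0,0,0,0,0.4,3.1,-3,-3,0,0,0,0.4,3.1,-3,-6,0,0,0,0.4,3.1,-3,-7.5,0,0,0],
  grip_force=12,
)

```text
time: 10.18
position: [0.5545, 0.0571, 0.0646]
tool_rot: [0.098, 0.995, 0.0, -0.001]
ft_force: [-0.8, 0.7, 0.3]
grip_width: 0.0348
grip_force: 0.0
```

send_rows(
  moves=[0.1,0,0,0,0,0,0,0.1,0,0,0,0,0,0,0.1,0,0,0,0,0,0,0.1,0,0,0,0,0,0,0.1,0,0,0,0,0,0],
)

```text
time: 10.6
position: [0.556, 0.0559, 0.0677]
tool_rot: [0.096, 0.995, -0.001, 0.001]
ft_force: [-0.6, -4.4, -3.3]
grip_width: 0.0173
grip_force: 12.0
```

send_rows(
  moves=[0.1,1.5,-0.3,0,0,0,0,0.1,3.5,-0.69,0,0,0,0,0.1,5.5,-1.08,0,0,0,0,0.1,7,-1.37,0,0,0,0,0.1,7.5,-1.47,0,0,0,0],
)

```text
time: 11.02
position: [0.6324, 0.0406, 0.0677]
tool_rot: [0.097, 0.995, -0.001, 0.001]
ft_force: [-2.5, -3.3, 1.9]
grip_width: 0.0173
grip_force: 12.0
```

send_rows(
  moves=[0.1,0.1,0,0,0,0,0,0.1,0.2,0,0,0,0,0,0.1,0.2,0,0,0,0,0],
)

```text
time: 11.27
position: [0.6324, 0.0406, 0.0677]
tool_rot: [0.097, 0.995, -0.001, 0.001]
ft_force: [-0.6, -8.2, 0.7]
grip_width: 0.0175
grip_force: 12.0
```

send_rows(
  moves=[0.5,0,0,0,0,0,0,0.5,0,0,0,0,0,0,0.5,0,0,0,0,0,0,0.5,0,0,3,0,0,0,0.5,0,0,7,0,0,0],
  grip_force=8,
)

```text
time: 11.68
position: [0.6289, 0.0433, 0.1337]
tool_rot: [0.097, 0.995, 0.001, -0.005]
ft_force: [0.7, 0.3, 0.0]
grip_width: 0.04
grip_force: 0.0
```

send_rows(
  moves=[1,0,0,4,0,0,0,1,0.4,-4,5,0,0,0,1,0.8,-8,5,0,0,0,1,1.2,-12,5,0,0,0,1,1.6,-16,5,0,0,0],
)

```text
time: 12.1
position: [0.6485, -0.1181, 0.1879]
tool_rot: [0.096, 0.995, 0.0, 0.001]
ft_force: [0.2, -0.1, -0.6]
grip_width: 0.0688
grip_force: 0.0
```

```bash
python3 - <<'E'
from h import *
np.set_printoptions(precision=4,suppress=True)
o=monitor.get_obs(); print(o['position'],o['ft_force'],o['grip_width'])
c=cam('top'); w=cloud(c); cv2.imwrite('pics/t5.png',c['pixels'][140:290,130:430].repeat(2,0).repeat(2,1))
for n,x,y,r,z0,z1 in [('knob',.632,.041,.02,.065,.09),('pin',.565,.2366,.02,.07,.1),('tin',.657,-.095,.05,.06,.095),('A',.6545,-.1935,.04,.09,.12),('B',.5862,-.3197,.04,.09,.12),('C',.4725,-.3088,.04,.09,.12),('S',.48,-.1877,.04,.08,.1)]:
    p=blob(w,x,y,r,z0,z1); print(n,len(p),cv2.minEnclosingCircle(p[:,:2].astype(np.float32)) if len(p) else 0)
k=w[(w[...,2]>.08)&(w[...,2]<.2)&(abs(w[...,1]+.19)<.08)&(w[...,0]>.69)]; print('kettle xmin',len(k),np.percentile(k[:,0],1) if len(k) else 0)
E
```

```text
[ 0.6485 -0.1181  0.1879] [ 0.1948 -0.1298 -0.5884] 0.06883103731981376
knob 42 ((0.6297462582588196, 0.04126711189746857), 0.00899389199912548)
pin 0 0
tin 0 0
A 13 ((0.638353705406189, -0.20511648058891296), 0.00898706167936325)
B 216 ((0.5872992873191833, -0.31942152976989746), 0.021873027086257935)
C 251 ((0.47244903445243835, -0.30833306908607483), 0.022906146943569183)
S 113 ((0.47999268770217896, -0.18742482364177704), 0.01625109650194645)
kettle xmin 6308 0.8244715881080835
```

View pics/t5.png

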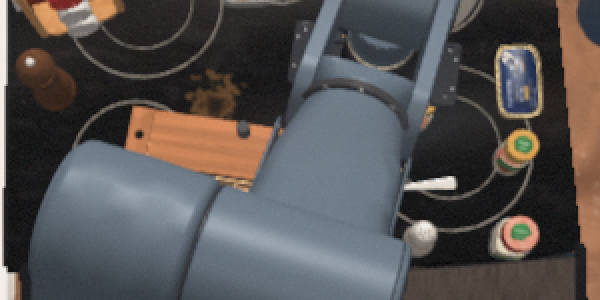

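The lid is open, with the knob at (243,130) in the crop, and jars B and C and the salt shaker haven't moved. I pick jar A first with the present tool yaw.

send_rows(
  moves=[0.8,0.3,-3.7,0,0,0,0,0.8,0.6,-7.5,0,0,0,0,0.8,0.6,-7.5,-3,0,0,0,0.8,0.6,-7.5,-6,0,0,0,0.8,0.6,-7.5,-8,0,0,0],
)

```text
time: 12.57
position: [0.6532, -0.1925, 0.1046]
tool_rot: [0.098, 0.995, 0.001, -0.001]
ft_force: [0.5, 0.7, -0.2]
grip_width: 0.0701
grip_force: 0.0
```

send_rows(
  moves=[0.8,0,0,-2,0,0,0,0.8,0,0,-3.8,0,0,0,0.8,0,0,-3.8,0,0,0,0.8,0,0,-3.8,0,0,0],
)

```text
time: 12.9
position: [0.6536, -0.1917, 0.0677]
tool_rot: [0.097, 0.995, 0.001, -0.001]
ft_force: [0.9, -0.7, -0.7]
grip_width: 0.0694
grip_force: 0.0
```

send_rows(
  moves=[0.4,0,0,0,0,0,0,0.4,0,0,0,0,0,0,0.4,0,0,0,0,0,0,0.4,0,0,0,0,0,0,0.4,0,0,0,0,0,0],
)

```text
time: 13.32
position: [0.6548, -0.1932, 0.0696]
tool_rot: [0.097, 0.995, -0.0, 0.001]
ft_force: [-0.5, -1.3, 0.9]
grip_width: 0.0446
grip_force: 8.0
```

send_rows(
  moves=[0.4,0,0,1.5,0,0,0,0.4,0,0,4.5,0,0,0,0.4,0,0,8,0,0,0,0.4,-1,2,11,0,0,-0.1,0.4,-2,5,11,0,0,-0.22],
)

```text
time: 13.73
position: [0.6391, -0.147, 0.1859]
tool_rot: [0.21, 0.978, -0.002, 0.008]
ft_force: [1.4, 0.5, -1.6]
grip_width: 0.044
grip_force: 7.9
```

send_rows(
  moves=[0.4,-1,3,0,0,0,-0.12,0.4,-2,6,0,0,0,-0.24,0.4,-3,9,0,0,0,-0.36,0.4,-4,12,0,0,0,-0.48,0.4,-5,15,0,0,0,-0.6],
)

```text
time: 14.15
position: [0.5834, 0.0084, 0.1788]
tool_rot: [0.489, 0.872, 0.0, -0.0]
ft_force: [-0.2, 1.1, -1.5]
grip_width: 0.0444
grip_force: 7.9
```

send_rows(
  moves=[0.4,-0.7,3,0,0,0,-0.12,0.4,-1.4,6,0,0,0,-0.24,0.4,-2.1,9,0,0,0,-0.36,0.4,-2.8,12,0,0,0,-0.48,0.4,-3.7,14.4,0,0,0,-0.6],
)

```text
time: 14.57
position: [0.5469, 0.1532, 0.1788]
tool_rot: [0.724, 0.689, 0.001, 0.0]
ft_force: [0.2, -0.4, 0.1]
grip_width: 0.0446
grip_force: 7.9
```

send_rows(
  moves=[0.4,0,0,0,0,0,-0.12,0.4,0,0,0,0,0,-0.15,0.4,0,0,0,0,0,-0.15],
)

```text
time: 14.82
position: [0.5468, 0.1519, 0.1787]
tool_rot: [0.772, 0.636, 0.0, 0.0]
ft_force: [-0.2, 0.4, -1.5]
grip_width: 0.0445
grip_force: 7.9
```

send_rows(
  moves=[0.4,0.1,0,-3.5,0,0,0,0.4,0.1,0,-6.5,0,0,0,0.4,0.1,0,-8.5,0,0,0,0.4,0.1,0,-9.8,0,0,0,0.4,0.1,0,-9.8,0,0,0],
)

```text
time: 15.23
position: [0.5462, 0.1504, 0.0777]
tool_rot: [0.772, 0.635, -0.003, -0.002]
ft_force: [-0.3, 0.2, -1.8]
grip_width: 0.0444
grip_force: 7.9
```

send_rows(
  moves=[0.4,0,0,-0.2,0,0,0,0.4,0,0,-0.4,0,0,0,0.4,0,0,-0.6,0,0,0,0.4,0,0,-0.6,0,0,0],
)

```text
time: 15.57
position: [0.5488, 0.1511, 0.0753]
tool_rot: [0.772, 0.635, 0.001, 0.0]
ft_force: [0.5, -0.1, -0.8]
grip_width: 0.0444
grip_force: 7.9
```

send_rows(
  moves=[0.4,0,0,-0.15,0,0,0,0.4,0,0,-0.3,0,0,0,0.4,0,0,-0.3,0,0,0],
)

```text
time: 15.82
position: [0.5484, 0.1514, 0.0726]
tool_rot: [0.772, 0.635, 0.001, 0.0]
ft_force: [-0.9, 1.1, 4.5]
grip_width: 0.0441
grip_force: 7.9
```

send_rows(
  moves=[0.7,0,0,0,0,0,0,0.7,0,0,0,0,0,0,0.7,0,0,0,0,0,0,0.7,0,0,2,0,0,0,0.7,0,0,6,0,0,0],
)

```text
time: 16.23
position: [0.5448, 0.1506, 0.1279]
tool_rot: [0.772, 0.635, -0.004, -0.003]
ft_force: [0.7, -0.4, 0.2]
grip_width: 0.0601
grip_force: 0.0
```

send_rows(
  moves=[0.8,0,0,4,0,0,0,0.8,0.3,-4,5,0,0,0,0.8,0.6,-8,5,0,0,0,0.8,0.9,-12,5,0,0,0,0.8,1.2,-16,5,0,0,0],
)

```text
time: 16.65
position: [0.5604, -0.0102, 0.1822]
tool_rot: [0.772, 0.636, 0.0, 0.001]
ft_force: [0.3, -0.5, -0.7]
grip_width: 0.0692
grip_force: 0.0
```

send_rows(
  moves=[0.8,0.3,-4,0,0,0,0,0.8,0.6,-8,0,0,0,0,0.8,0.9,-12,0,0,0,0,0.8,1.2,-16,0,0,0,0,0.8,1.5,-20,0,0,0,0],
)

```text
time: 17.07
position: [0.575, -0.211, 0.1814]
tool_rot: [0.772, 0.635, -0.0, -0.0]
ft_force: [0.8, -0.3, -0.1]
grip_width: 0.0697
grip_force: 0.0
```

```bash
python3 - <<'E'
from h import *
np.set_printoptions(precision=4,suppress=True)
o=monitor.get_obs(); print(o['position'],o['ft_force'],o['grip_width'])
c=cam('top'); w=cloud(c); cv2.imwrite('pics/t6.png',c['pixels'][140:290,130:430].repeat(2,0).repeat(2,1))
for n,x,y,r,z0,z1 in [('A',.548,.1513,.03,.09,.12),('knob',.632,.041,.02,.065,.09),('pin',.565,.2366,.02,.07,.1),('tin',.657,-.095,.05,.06,.095),('B',.5862,-.3197,.04,.09,.12),('C',.4725,-.3088,.04,.09,.12),('S',.48,-.1877,.04,.08,.1)]:
    p=blob(w,x,y,r,z0,z1); print(n,len(p),cv2.minEnclosingCircle(p[:,:2].astype(np.float32)) if len(p) else 0)
E
```

```text
[ 0.575  -0.211   0.1814] [ 0.7691 -0.2814 -0.1324] 0.06972004808779186
A 105 ((0.5493071675300598, 0.15300895273685455), 0.021522777155041695)
knob 43 ((0.630439281463623, 0.04116244241595268), 0.009123356081545353)
pin 40 ((0.5654790997505188, 0.23612292110919952), 0.008817601948976517)
tin 373 ((0.656626284122467, -0.09283233433961868), 0.02897457219660282)
B 10 ((0.5867898464202881, -0.3195217251777649), 0.020129431039094925)
C 231 ((0.47271308302879333, -0.30910739302635193), 0.022708546370267868)
S 0 0
```

View pics/t6.png

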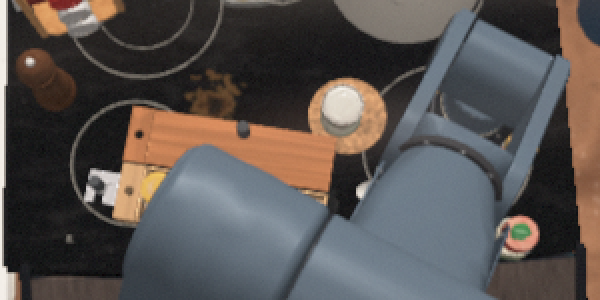

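Jar A stands in slot 3 (yellow cap at px 152,185), and the pin, lid and tin are in order. Jar B is next.

send_rows(
  moves=[0.8,0.4,-3.6,0,0,0,0,0.8,0.8,-7.2,0,0,0,0,0.8,1.2,-10.8,0,0,0,0,0.8,1.2,-10.8,-3.5,0,0,0,0.8,1.2,-10.8,-7,0,0,0],
)

```text
time: 17.53
position: [0.5893, -0.3214, 0.1132]
tool_rot: [0.773, 0.634, 0.001, 0.004]
ft_force: [0.5, 0.7, -0.7]
grip_width: 0.0696
grip_force: 0.0
```

send_rows(
  moves=[0.8,0,0,-2,0,0,0,0.8,0,0,-4.2,0,0,0,0.8,0,0,-4.2,0,0,0,0.8,0,0,-4.2,0,0,0],
)

```text
time: 17.87
position: [0.5864, -0.3161, 0.0681]
tool_rot: [0.772, 0.635, -0.0, -0.002]
ft_force: [0.3, -0.6, 0.8]
grip_width: 0.0697
grip_force: 0.0
```

send_rows(
  moves=[0.4,0,0,0,0,0,0,0.4,0,0,0,0,0,0,0.4,0,0,0,0,0,0,0.4,0,0,0,0,0,0,0.4,0,0,0,0,0,0],
)

```text
time: 18.28
position: [0.5877, -0.3171, 0.0707]
tool_rot: [0.772, 0.635, 0.0, 0.001]
ft_force: [0.5, -0.1, 0.9]
grip_width: 0.0441
grip_force: 0.0
```

send_rows(
  moves=[0.4,0,0,0,0,0,0,0.4,0,0,0,0,0,0,0.4,0,0,0,0,0,0],
)

```text
time: 18.53
position: [0.5875, -0.3172, 0.0704]
tool_rot: [0.772, 0.635, 0.0, 0.001]
ft_force: [-0.6, -0.3, 4.2]
grip_width: 0.041
grip_force: 8.0
```

send_rows(
  moves=[0.4,0,0,1.5,0,0,0,0.4,0,0,4.5,0,0,0,0.4,0,0,8,0,0,0,0.4,0,2,11,0,0,0,0.4,0,6,11,0,0,0],
)

```text
time: 18.95
position: [0.5917, -0.2635, 0.1863]
tool_rot: [0.774, 0.633, 0.002, 0.009]
ft_force: [2.2, -0.6, 0.1]
grip_width: 0.0409
grip_force: 8.0
```

send_rows(
  moves=[0.4,-0.6,3.9,0,0,0,0,0.4,-1.2,7.8,0,0,0,0,0.4,-1.8,11.7,0,0,0,0,0.4,-2.4,15.6,0,0,0,0,0.4,-2.9,19.5,0,0,0,0],
)

```text
time: 19.37
position: [0.5571, -0.06, 0.1791]
tool_rot: [0.772, 0.635, -0.0, -0.001]
ft_force: [1.3, 0.5, -0.5]
grip_width: 0.0408
grip_force: 8.0
```

send_rows(
  moves=[0.4,-0.6,3.9,0,0,0,0,0.4,-1.2,7.8,0,0,0,0,0.4,-1.7,11.7,0,0,0,0,0.4,-2.2,15.5,0,0,0,0,0.4,-2.2,15.5,0,0,0,0],
)

```text
time: 19.78
position: [0.5335, 0.0995, 0.1791]
tool_rot: [0.77, 0.638, -0.0, -0.002]
ft_force: [-1.0, 0.0, -0.6]
grip_width: 0.0406
grip_force: 8.0
```

send_rows(
  moves=[0.4,0,0,0,0,0,0,0.4,0,0,0,0,0,0],
)

```text
time: 19.95
position: [0.5363, 0.093, 0.1793]
tool_rot: [0.772, 0.636, -0.0, 0.0]
ft_force: [0.2, 0.1, -1.2]
grip_width: 0.0407
grip_force: 8.0
```

send_rows(
  moves=[0.4,0,0,-3.5,0,0,0,0.4,0,0,-6.5,0,0,0,0.4,0,0,-8.5,0,0,0,0.4,0,0,-9.8,0,0,0,0.4,0,0,-9.8,0,0,0],
)

```text
time: 20.37
position: [0.5347, 0.0911, 0.0786]
tool_rot: [0.773, 0.634, -0.002, -0.002]
ft_force: [-1.4, -0.3, -2.0]
grip_width: 0.0406
grip_force: 8.0
```

send_rows(
  moves=[0.4,0,0,-0.2,0,0,0,0.4,0,0,-0.4,0,0,0,0.4,0,0,-0.6,0,0,0,0.4,0,0,-0.7,0,0,0,0.4,0,0,-0.7,0,0,0],
)

```text
time: 20.78
position: [0.5366, 0.093, 0.0751]
tool_rot: [0.772, 0.635, 0.0, 0.0]
ft_force: [-0.5, -0.0, -0.3]
grip_width: 0.041
grip_force: 8.0
```

send_rows(
  moves=[0.4,0,0,-0.15,0,0,0,0.4,0,0,-0.25,0,0,0,0.4,0,0,-0.25,0,0,0],
)

```text
time: 21.03
position: [0.5369, 0.0936, 0.0736]
tool_rot: [0.772, 0.635, 0.001, 0.0]
ft_force: [-1.3, 0.7, 7.1]
grip_width: 0.0412
grip_force: 8.0
```

send_rows(
  moves=[0.68,0,0,0,0,0,0,0.68,0,0,0,0,0,0,0.68,0,0,0,0,0,0,0.68,0,0,2,0,0,0,0.68,0,0,6,0,0,0],
)

```text
time: 21.45
position: [0.5328, 0.093, 0.1286]
tool_rot: [0.772, 0.635, -0.004, -0.004]
ft_force: [-0.5, 0.0, 0.5]
grip_width: 0.058
grip_force: 0.0
```

send_rows(
  moves=[0.8,0,0,4,0,0,0,0.8,-0.6,-4,5,0,0,0,0.8,-1.2,-8,5,0,0,0,0.8,-1.8,-12,5,0,0,0,0.8,-2.4,-16,5,0,0,0],
)

```text
time: 21.87
position: [0.512, -0.0681, 0.1827]
tool_rot: [0.772, 0.636, 0.0, 0.001]
ft_force: [1.0, 0.1, -0.0]
grip_width: 0.0697
grip_force: 0.0
```

send_rows(
  moves=[0.8,-0.6,-4,0,0,0,0,0.8,-1.2,-8,0,0,0,0,0.8,-1.8,-12,0,0,0,0,0.8,-2.4,-16,0,0,0,0,0.8,-3,-20,0,0,0,0],
)

```text
time: 22.28
position: [0.4815, -0.2688, 0.1819]
tool_rot: [0.772, 0.635, -0.0, -0.0]
ft_force: [0.8, -0.9, 0.5]
grip_width: 0.0696
grip_force: 0.0
```

send_rows(
  moves=[0.8,-1,-4.2,0,0,0,0,0.8,-1,-4.2,-3,0,0,0,0.8,-1,-4.2,-5,0,0,0,0.8,-1,-4.2,-5,0,0,0],
)

```text
time: 22.62
position: [0.4695, -0.308, 0.1283]
tool_rot: [0.773, 0.634, -0.0, -0.004]
ft_force: [0.0, 0.8, 0.2]
grip_width: 0.0695
grip_force: 0.0
```

send_rows(
  moves=[0.8,0,0,-2,0,0,0,0.8,0,0,-4,0,0,0,0.8,0,0,-6.2,0,0,0,0.8,0,0,-6.2,0,0,0,0.8,0,0,-6.2,0,0,0],
)

```text
time: 23.03
position: [0.4721, -0.308, 0.07]
tool_rot: [0.772, 0.636, -0.0, -0.001]
ft_force: [-0.4, -0.1, 0.2]
grip_width: 0.0694
grip_force: 0.0
```

send_rows(
  moves=[0.45,0,0,0,0,0,0,0.45,0,0,0,0,0,0,0.45,0,0,0,0,0,0,0.45,0,0,0,0,0,0,0.45,0,0,0,0,0,0],
)

```text
time: 23.45
position: [0.4727, -0.3092, 0.071]
tool_rot: [0.772, 0.635, 0.0, 0.001]
ft_force: [0.8, -0.5, 3.3]
grip_width: 0.0463
grip_force: 7.9
```

send_rows(
  moves=[0.45,0,0,0,0,0,0,0.45,0,0,0,0,0,0],
)

```text
time: 23.62
position: [0.4727, -0.3092, 0.0709]
tool_rot: [0.772, 0.635, 0.0, 0.001]
ft_force: [-0.5, -0.4, 6.1]
grip_width: 0.0458
grip_force: 7.9
```

send_rows(
  moves=[0.45,0,0,1.5,0,0,0,0.45,0,0,4.5,0,0,0,0.45,0,0,8,0,0,0,0.45,0,0,11.5,0,0,0,0.45,1,4,11.5,0,0,0],
)

```text
time: 24.03
position: [0.4862, -0.2784, 0.1917]
tool_rot: [0.774, 0.633, 0.0, 0.01]
ft_force: [3.4, -2.2, -1.1]
grip_width: 0.0459
grip_force: 7.9
```

send_rows(
  moves=[0.45,0.6,4,0,0,0,0,0.45,1.2,8,0,0,0,0,0.45,1.8,12,0,0,0,0,0.45,2.4,16,0,0,0,0,0.45,3,20,0,0,0,0],
)

```text
time: 24.45
position: [0.5117, -0.067, 0.1848]
tool_rot: [0.772, 0.635, -0.0, -0.0]
ft_force: [0.1, -0.8, -0.3]
grip_width: 0.0452
grip_force: 7.9
```

send_rows(
  moves=[0.45,0.6,4,0,0,0,0,0.45,1.2,8,0,0,0,0,0.45,1.2,10,0,0,0,0,0.45,1.2,10,0,0,0,0,0.45,1.2,10,0,0,0,0],
)

```text
time: 24.87
position: [0.5236, 0.0322, 0.1847]
tool_rot: [0.771, 0.637, -0.001, -0.0]
ft_force: [0.3, -0.6, -0.4]
grip_width: 0.0457
grip_force: 7.9
```

send_rows(
  moves=[0.45,0,-0.1,-3.5,0,0,0,0.45,0,-0.1,-7,0,0,0,0.45,0,-0.1,-9,0,0,0,0.45,0,-0.1,-10.3,0,0,0,0.45,0,-0.1,-10.3,0,0,0],
)

```text
time: 25.28
position: [0.5222, 0.0286, 0.0791]
tool_rot: [0.773, 0.634, -0.002, -0.002]
ft_force: [1.3, -0.7, -0.2]
grip_width: 0.0458
grip_force: 7.9
```

send_rows(
  moves=[0.45,0,0,-0.2,0,0,0,0.45,0,0,-0.4,0,0,0,0.45,0,0,-0.6,0,0,0,0.45,0,0,-0.8,0,0,0,0.45,0,0,-0.8,0,0,0],
)

```text
time: 25.7
position: [0.5254, 0.0297, 0.075]
tool_rot: [0.772, 0.635, 0.001, 0.001]
ft_force: [0.3, -1.3, 2.6]
grip_width: 0.0456
grip_force: 8.0
```

send_rows(
  moves=[0.45,0,0,-0.15,0,0,0,0.45,0,0,-0.15,0,0,0],
)

```text
time: 25.87
position: [0.5257, 0.0297, 0.074]
tool_rot: [0.772, 0.635, 0.001, 0.002]
ft_force: [0.7, -1.6, 6.5]
grip_width: 0.0456
grip_force: 8.0
```

send_rows(
  moves=[0.71,0,0,0,0,0,0,0.71,0,0,0,0,0,0,0.71,0,0,0,0,0,0,0.71,0,0,2,0,0,0,0.71,0,0,6,0,0,0],
)

```text
time: 26.28
position: [0.5207, 0.0306, 0.1293]
tool_rot: [0.772, 0.635, -0.004, -0.004]
ft_force: [0.9, -0.5, 0.2]
grip_width: 0.061
grip_force: 0.0
```

send_rows(
  moves=[0.75,0,0,4,0,0,0,0.75,-0.8,-4,4,0,0,0,0.75,-1.6,-8,4,0,0,0,0.75,-2.4,-12,4,0,0,0,0.75,-3.2,-16,4,0,0,0],
)

```text
time: 26.7
position: [0.4916, -0.1308, 0.1729]
tool_rot: [0.772, 0.636, 0.0, 0.0]
ft_force: [0.4, -0.3, -0.0]
grip_width: 0.0649
grip_force: 0.0
```

```bash
python3 - <<'E'
from h import *
np.set_printoptions(precision=4,suppress=True)
o=monitor.get_obs(); print(o['position'],o['ft_force'],o['grip_width'])
c=cam('scene'); cv2.imwrite('pics/s7.png',cv2.resize(c['pixels'][140:300,160:400],(720,480)))
c=cam('top'); w=cloud(c)
for n,x,y,r,z0,z1 in [('A',.548,.1513,.03,.09,.12),('B',.5364,.0914,.03,.09,.12),('C',.5244,.0306,.03,.09,.12),('knob',.632,.041,.02,.065,.09),('pin',.565,.2366,.02,.07,.1),('tin',.657,-.095,.05,.06,.095)]:
    p=blob(w,x,y,r,z0,z1); print(n,len(p),cv2.minEnclosingCircle(p[:,:2].astype(np.float32)) if len(p) else 0)
E
```

```text
[ 0.4916 -0.1308  0.1729] [ 0.4025 -0.2962 -0.024 ] 0.0648776210114652
A 240 ((0.5475684404373169, 0.15143072605133057), 0.02290153317153454)
B 222 ((0.5358458161354065, 0.09142476320266724), 0.021058641374111176)
C 253 ((0.5253387689590454, 0.028756512328982353), 0.023140501230955124)
knob 41 ((0.6301391124725342, 0.041108790785074234), 0.009140434674918652)
pin 39 ((0.5648869276046753, 0.2358233630657196), 0.008314153179526329)
tin 368 ((0.6568742394447327, -0.09237755089998245), 0.029090194031596184)
```

View pics/s7.png

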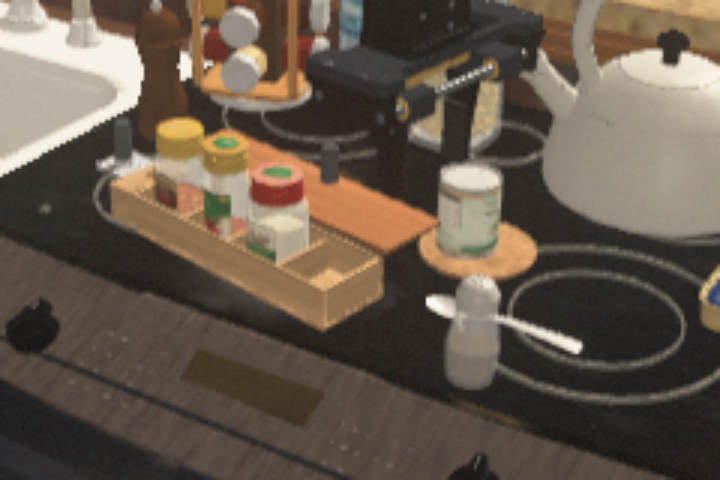

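Three jars stand upright in the box, at px (180,165), (225,180) and (278,210). Slot 0 (335,270) is free for the salt shaker (475,330).

send_rows(
  moves=[0.75,-0.6,-3,0,0,0,0,0.75,-1.15,-5.7,0,0,0,0,0.75,-1.15,-5.7,-3,0,0,0,0.75,-1.15,-5.7,-6,0,0,0,0.75,-1.15,-5.7,-6,0,0,0],
)

```text
time: 27.22
position: [0.4775, -0.1847, 0.1083]
tool_rot: [0.773, 0.635, -0.001, -0.005]
ft_force: [-0.6, 0.8, -1.7]
grip_width: 0.0653
grip_force: 0.0
```

send_rows(
  moves=[0.75,0,0,-2,0,0,0,0.75,0,0,-4,0,0,0,0.75,0,0,-5.3,0,0,0,0.75,0,0,-5.3,0,0,0,0.75,0,0,-5.3,0,0,0],
)

```text
time: 27.63
position: [0.4808, -0.186, 0.0599]
tool_rot: [0.772, 0.636, -0.0, -0.001]
ft_force: [1.0, 0.4, 0.3]
grip_width: 0.0654
grip_force: 0.0
```

send_rows(
  moves=[0.4,0,0,0,0,0,0,0.4,0,0,0,0,0,0,0.4,0,0,0,0,0,0,0.4,0,0,0,0,0,0,0.4,0,0,0,0,0,0],
)

```text
time: 28.05
position: [0.4808, -0.1869, 0.0601]
tool_rot: [0.772, 0.635, 0.0, 0.0]
ft_force: [-1.6, 0.9, 1.1]
grip_width: 0.0403
grip_force: 0.6
```

send_rows(
  moves=[0.4,0,0,0,0,0,0,0.4,0,0,0,0,0,0],
)

```text
time: 28.22
position: [0.4804, -0.1867, 0.0598]
tool_rot: [0.772, 0.635, -0.0, -0.0]
ft_force: [-1.9, 0.7, 4.2]
grip_width: 0.0373
grip_force: 7.9
```

send_rows(
  moves=[0.4,0,0,0.7,0,0,0,0.4,0,0,1.5,0,0,0,0.4,0,0,1.5,0,0,0,0.4,0,0,1.5,0,0,0],
)

```text
time: 28.55
position: [0.4814, -0.1873, 0.0753]
tool_rot: [0.772, 0.635, 0.0, 0.001]
ft_force: [0.5, 0.9, -1.5]
grip_width: 0.037
grip_force: 7.7
```

```bash
python3 - <<'E'
from h import *
o=monitor.get_obs(); print(o['position'],o['ft_force'],o['grip_width'])
c=cam('scene'); cv2.imwrite('pics/s8.png',cv2.resize(c['pixels'][190:290,260:380],(720,600),interpolation=cv2.INTER_CUBIC))
E
```

```text
[ 0.48138962 -0.18726763  0.07525037] [ 0.4810557   0.91048075 -1.48818846] 0.03695541053859326
```

View pics/s8.png

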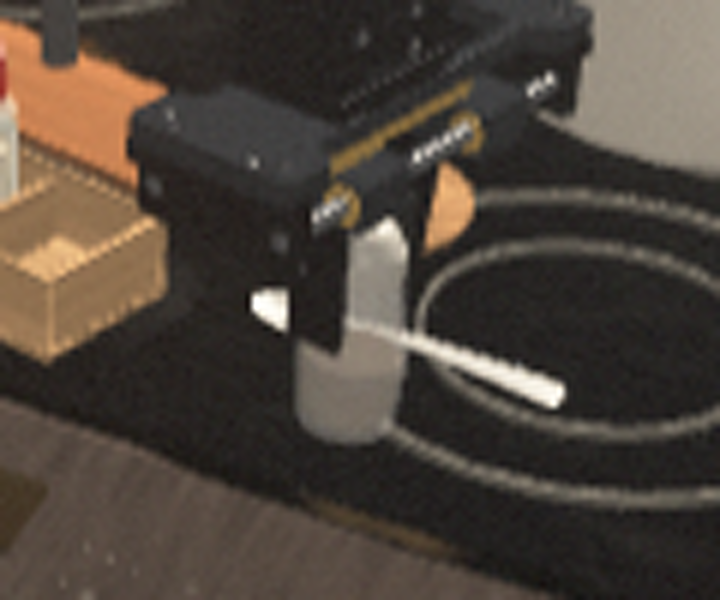

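The shaker hangs upright between the fingers (350,330), clear of the hob. I take it to slot 0.

send_rows(
  moves=[0.4,0,0,2,0,0,0,0.4,0,0,5,0,0,0,0.4,0.6,3,8,0,0,0,0.4,1.2,6.5,8,0,0,0,0.4,2,10,8,0,0,0],
)

```text
time: 29.02
position: [0.5019, -0.0869, 0.1564]
tool_rot: [0.773, 0.634, 0.001, 0.002]
ft_force: [0.2, -0.0, -2.6]
grip_width: 0.0371
grip_force: 7.7
```

send_rows(
  moves=[0.4,0.6,3,0,0,0,0,0.4,1.1,5.8,0,0,0,0,0.4,1.1,5.8,0,0,0,0,0.4,1.1,5.8,0,0,0,0],
)

```text
time: 29.35
position: [0.5115, -0.0274, 0.1543]
tool_rot: [0.771, 0.637, -0.0, -0.0]
ft_force: [-0.2, -1.3, -1.7]
grip_width: 0.0373
grip_force: 7.7
```

send_rows(
  moves=[0.4,0.1,-0.1,-3.5,0,0,0,0.4,0.1,-0.1,-6,0,0,0,0.4,0.1,-0.1,-7.5,0,0,0,0.4,0.1,-0.1,-8.3,0,0,0,0.4,0.1,-0.1,-8.3,0,0,0],
)

```text
time: 29.77
position: [0.5116, -0.0307, 0.0698]
tool_rot: [0.773, 0.635, -0.001, -0.002]
ft_force: [-0.2, -0.3, -1.1]
grip_width: 0.037
grip_force: 7.7
```

send_rows(
  moves=[0.4,0,0,-0.2,0,0,0,0.4,0,0,-0.4,0,0,0,0.4,0,0,-0.6,0,0,0,0.4,0,0,-0.6,0,0,0],
)

```text
time: 30.1
position: [0.5132, -0.0301, 0.0661]
tool_rot: [0.772, 0.635, 0.0, 0.001]
ft_force: [0.1, 0.8, -1.2]
grip_width: 0.0373
grip_force: 7.7
```

send_rows(
  moves=[0.4,0,0,-0.15,0,0,0,0.4,0,0,-0.3,0,0,0,0.4,0,0,-0.3,0,0,0],
)

```text
time: 30.35
position: [0.5128, -0.0299, 0.0634]
tool_rot: [0.772, 0.635, 0.0, 0.0]
ft_force: [-2.3, 1.0, 4.9]
grip_width: 0.037
grip_force: 8.2
```

send_rows(
  moves=[0.63,0,0,0,0,0,0,0.63,0,0,0,0,0,0,0.63,0,0,0,0,0,0,0.63,0,0,2,0,0,0,0.63,0,0,6,0,0,0],
)

```text
time: 30.77
position: [0.5098, -0.0292, 0.1195]
tool_rot: [0.772, 0.635, -0.003, -0.004]
ft_force: [-0.0, -0.1, 0.2]
grip_width: 0.0537
grip_force: 0.0
```

send_rows(
  moves=[0.63,0,0,4,0,0,0,0.63,0,-3,7,0,0,0,0.63,0,-7,8,0,0,0,0.63,0,-11,8,0,0,0,0.63,0,-15,8,0,0,0],
)

```text
time: 31.18
position: [0.5134, -0.1815, 0.2043]
tool_rot: [0.772, 0.636, 0.001, 0.002]
ft_force: [0.5, 0.2, -0.3]
grip_width: 0.0552
grip_force: 0.0
```

send_rows(
  moves=[0.63,0,-4,0,0,0,0,0.63,0,-8,0,0,0,0,0.63,0,-10,0,0,0,0,0.63,0,-10,0,0,0,0,0.63,0,-10,0,0,0,0],
)

```text
time: 31.6
position: [0.5123, -0.2808, 0.2021]
tool_rot: [0.773, 0.634, 0.0, -0.0]
ft_force: [1.2, 0.4, -0.2]
grip_width: 0.0546
grip_force: 0.0
```

```bash
python3 - <<'E'
from h import *
np.set_printoptions(precision=4,suppress=True)
o=monitor.get_obs(); print(o['time'],o['position'],o['ft_force'],o['grip_width'])
c=cam('scene'); cv2.imwrite('pics/s9.png',cv2.resize(c['pixels'][140:300,160:400],(720,480)))
c=cam('top'); w=cloud(c)
for n,x,y,r,z0,z1 in [('A',.548,.1513,.03,.09,.12),('B',.5364,.0914,.03,.09,.12),('C',.5244,.0306,.03,.09,.12),('S',.513,-.03,.03,.08,.11),('knob',.632,.041,.02,.065,.09),('pin',.565,.2366,.02,.07,.1),('tin',.657,-.095,.05,.06,.095)]:
    p=blob(w,x,y,r,z0,z1); print(n,len(p),cv2.minEnclosingCircle(p[:,:2].astype(np.float32)) if len(p) else 0,np.percentile(p[:,2],97) if len(p) else 0)
E
```

```text
31.6 [ 0.5123 -0.2808  0.2021] [ 1.1641  0.4427 -0.199 ] 0.054585636573862714
A 244 ((0.5475303530693054, 0.15055184066295624), 0.02251993492245674) 0.1086387713362945
B 221 ((0.5359220504760742, 0.09101246297359467), 0.02087198942899704) 0.11410992337616772
C 70 ((0.5322616100311279, 0.0360436886548996), 0.01950293779373169) 0.10615607399418882
S 0 0 0
knob 40 ((0.6300760507583618, 0.041109368205070496), 0.008708715438842773) 0.08524572397808601
pin 39 ((0.5649610757827759, 0.2367829531431198), 0.008904446847736835) 0.08864182026929542
tin 369 ((0.6577581167221069, -0.09171982854604721), 0.029307913035154343) 0.0798436559029145
```

View pics/s9.png

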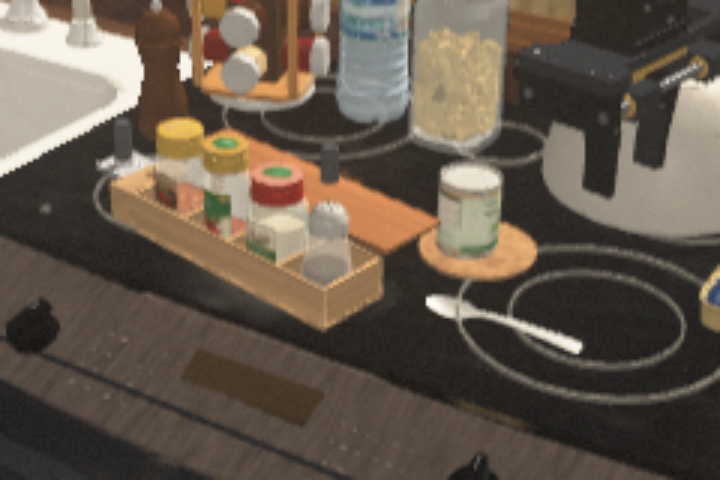

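All four stand upright in the box: three jars plus the shaker at (328,245). The pin is parked (122,145), the lid is open, and the tin is on the trivet within about 12 mm of centre. The spoon is untouched. I hand it in.

```bash
python3 -c "
from rig import workorder
print(workorder.hand_in())"
```

```text
the job is handed in; nothing more can be done
None
```

The job is handed in at about 32 s of the 210 s allowed: the tin is on the trivet, the pin is parked in the notch, the lid is fully open and all three jars and the salt shaker stand in their slots; the last pictures confirm this and show the teaspoon undisturbed, but the hand-in returned no verdict.

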